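# Start a timed stirring test on the soil-lab bench

## Task

Start the soil test by pressing three keys with the fingertips, in this order: the round key on the magnetic stirrer (the low box that carries the beaker), then the round key on the little bench timer, then the wide rectangular key on the pH meter. Press each one gently and well down, where it stays; the meter's two small round keys must not be pressed. Do not pick up or shift the timer, and leave the glassware, bottles and other things where they are.

Things in the scene. Friction and masses are not known exactly. Their poses are not given: they have to be found in the camera images.
- stirrer: Magnetic stirrer, fixed to the bench: white low box 200 mm (x) by 140 mm (y), deck 58 mm high, with a round steel plate (diameter 120, top at 64 mm) centred 35 mm behind (+x of) its middle; a glass beaker stands on the plate. On the front (-x) deck are one round grey key (start) and one fixed black dial (diameter 30, 12 mm tall) 65 mm from it, towards -y. Origin: centre of the underside; z up; its front is -x (roughly towards the robot).
- stir_key (a joint): The stirrer's start key. Latching push key: it moves straight down up to 10 mm against a steady 3.5 N of friction and stays where it is left. Its cap is cushioned: it gives 1 mm for every 2.5 N (4 mm at most) and recovers when let go, so the fingertip goes about 1.5 mm further than the key. Up to 25 N is gentle enough. Value = how far it is pressed, m: 0 up (as at the start), it is on from 0.006, 0.010 is the end of its travel.
- stir_key_top (a point): Centre of the top of the stirrer's round key, diameter 28 mm; at -70, +30 mm (x, y) of the stirrer's origin, 75 mm above the bench when up, 17 mm proud of the deck. Its z is the present top surface of the key's cap and goes down with the key.
- timer: Bench timer, loose: grey rectangular box 80 mm (x) by 68 mm (y), 30 mm high, 0.35 kg, on rubber; dark display on its rear half, one round white key on its front half. Origin: centre of the underside, z up, front is -x. It is only to be pressed: it must not be lifted, tipped or pushed more than 15 mm.
- time_key (a joint): The timer's start key. Latching push key: it moves straight down up to 10 mm against a steady 3.5 N of friction and stays where it is left. Its cap is cushioned: it gives 1 mm for every 2.5 N (4 mm at most) and recovers when let go, so the fingertip goes about 1.5 mm further than the key. Up to 25 N is gentle enough. Value = how far it is pressed, m: 0 up (as at the start), it is on from 0.006, 0.010 is the end of its travel.
- time_key_top (a point): Centre of the top of the timer's round key, diameter 28 mm; at -18, 0 mm (x, y) of the timer's origin, 47 mm above the bench when up, 17 mm proud of the box. Its z is the present top surface of the key's cap and goes down with the key.
- meter: Bench pH meter, fixed: white box 150 mm (x) by 180 mm (y); flat key deck 40 mm high at the front (-x), a raised block with a display (top 62 mm high) at the rear, beginning 9 mm behind the middle. On the deck a row along y: the wide rectangular key, then two small round keys (diameter 18, 6 mm proud, which must not be pressed). Origin: centre of the underside, z up.
- log_key (a joint): The meter's wide key, which starts its logging. Latching push key: it moves straight down up to 10 mm against a steady 3.5 N of friction and stays where it is left. Its cap is cushioned: it gives 1 mm for every 2.5 N (4 mm at most) and recovers when let go, so the fingertip goes about 1.5 mm further than the key. Up to 25 N is gentle enough. Value = how far it is pressed, m: 0 up (as at the start), it is on from 0.006, 0.010 is the end of its travel.
- log_key_top (a point): Centre of the top of the meter's wide rectangular key, 26 mm (x) by 44 mm (y); at -40, +45 mm (x, y) of the meter's origin, 57 mm above the bench when up, 17 mm proud of the deck. Its z is the present top surface of the key's cap and goes down with the key.
- small_key_a (a joint): The meter's middle small round key, centred 65 mm from the wide key's centre towards the meter's -y. Value = how far it is pressed, m (0 to 0.004); needs only 1.5 N and stays down. Leave it up.
- small_key_b (a joint): The meter's end small round key, 105 mm from the wide key's centre towards the meter's -y. Same as the other. Leave it up.
- beaker: Empty glass beaker, 68 mm diameter, 68 mm tall, loose on the stirrer's plate (rim 132 mm above the bench). Bystander. Origin: centre of its underside.
- vial: Small capped vial, 26 mm diameter, 60 mm tall, loose, beside the timer (about 75 mm to its +y). Bystander. Origin: centre of its underside.
- cap: Blue screw cap, 38 mm diameter, 16 mm tall, loose, beside the timer (about 75 mm to its -y). Bystander. Origin: centre of its underside.
- wash_bottle: Clear wash bottle with white top and nozzle, 64 mm diameter, 188 mm tall, at the back. Bystander. Origin: centre of its underside.
- jar: Lidded sample jar, 64 mm diameter, 75 mm tall, at the back. Bystander. Origin: centre of its underside.
- cup: Clear open sample cup, 72 mm diameter, 80 mm tall, at the back. Bystander. Origin: centre of its underside.
- pen: White pen tester lying flat at the right (-y) of the devices, 145 mm long along its x, 32 mm wide, 20 mm high. Bystander. Origin: on its underside.
Mind the look-alikes: they are no part of the job. What is shaped like the stirrer but green is not meant.

How it is judged:
By the outcome, as a careful person would: the job done as asked, in the order asked, and still so for the second after the job is handed in, with the robot touching nothing.
It also fails if it takes over 64 s, if anything falls off the work surface, if the arm or the gripper's body presses on something with over 40 N, if the wrist force passes 120 N, or if a joint passes its speed limit or range.

## Robot

A 6-joint arm with a two-finger parallel gripper is mounted at the origin on the work surface. World frame = base frame: x ahead of the robot, y to its left, z up, the work surface at z = 0. Lengths are in m, angles in degrees, forces in N, time in s.
With the tool pointing down it reaches from about 0.275 to 0.825 m from the base axis. Payload 4.9 kg.
Tool frame: the origin (TCP) lies on the centre line of the jaws, within the pads' length; the fingertips stand 22 mm ahead of it and the grasp point (between the pads) lies 3 mm ahead of it; z points along the fingers, y is the line along which they close (so a half turn about z gives the same grasp; the last joint's range is limited). The gripper opens to 85 mm and grips with 20 to 120 N. Pads are 22 mm wide; open, the fingers measure 114 mm over their backs; the gripper's body (76 mm by 85 mm) begins 54 mm behind the grasp point. The pads swing forward as they close: fully open they stand 13 mm farther back than shut.
Start: joints at [66.795, 18.69, -11.035, 60.275, 0, 82.311], TCP at [0.147, 0.53, 0.253] pointing down, gripper open.
Joint ranges: [-152.03, 152.03], [-55.5, 102.48], [-74.3, 77.21], [-110.64, 120.58], [-84.22, 78.4], [-180, 180]. Speed limits (degrees/s): [147.25, 147.25, 180, 180, 180, 180].

## Interface

Orientations are given as a 3x3 rotation matrix whose columns are the frame's x, y, z axes.
In Python, from bench import robot gives the robot as it stands. The module is installed in compiled form; this text tells all that it offers.
- The arm moves only by the tool arm_command, never from a script. Its argument "plan" is a list of rows, each an object with "jaw": the closure, from -1 (fully open) to 1 (shut); "linear": the shift along the tool's x, y, z in cm, a list of three; "twist": the turn, a rotation vector about the tool's x, y, z in rad, a list of three. In form: [{"jaw": jaw, "linear": [dx, dy, dz], "twist": [ax, ay, az]}, ...]. A call has 1 to 12 rows; each row is the pose to reach, as a shift and turn from the pose commanded when the call began, along the tool's axes at that moment; what a row does not reach only later rows make up. A row lasts 1/12 s, in which the tool goes at most 41.7 mm and 7.16 degrees, less where a joint would pass 70% of its speed; a pose out of reach is approached as far as the arm can. A call with a gripper value outside its range is refused whole. The fingers move at their own pace and stop on an object; "squeeze" is the grip in N (left out, the last holds). Time passes only in rows, so rows that repeat a pose let the fingers close. It gives the time, the measured TCP pose, the force, the opening and the grip force at its end, in the units of the state.
- robot.state(): the state, without advancing time (a new reading comes with each control period).
- robot.grab_frame(name): name is "scene" or "top"; returns a dict with "image" (480x640x3 uint8, red, green, blue), "depth" (480x640 float32, m along the optical axis (not along the pixel's ray), 0 where there is no reading), "fx", "fy", "cx", "cy" (pixels), "R" (3x3) and "t" (3): a world point X has camera coordinates R X + t. Camera axes: x right, y down, z forward; pixel columns grow to the right and rows downward; lengths in m; the calibration is good to about 2 mm. A picture is of the moment at which its call begins.
- robot.finish_job(): hands the job in; it is judged then, once.
Trained networks look in a picture, given as the dict that the camera call returned (one of the last four; its "shot" number tells which), for a name from the list of things; names that differ only in an ending like _2 or _b are one class to them, and where a whole thing is asked for, a point or a joint stands for the part that bears it (a point fixed in the world has none). Each returns a list of dicts, best first, with "p" (0 to 1); they miss things now and then, are a little off and sometimes report something else, mostly with a low value. They report only what shows in the picture. A call takes as long as a camera call. They do not tell look-alikes from the thing itself.
- robot.look_for(picture, target): "extent" ([left, top, right, bottom] in pixels, round what is visible of it).
The state is a dict: "clock": time; "joint_positions": joint angles; "qvel": joint speeds; "tau": joint torques, N m; "eef_pos": TCP position; "tool_rot": TCP orientation; "contact_force": force on the tool from outside, world axes, zero at the start; "ft_torque": the same for the moment, N m; "finger_gap": opening from 0.0 (shut) to 1.0 (fully open); "gripper_force": force on a finger pad.
Only numpy, scipy, OpenCV 4.12 (cv2) and the standard library are available. Lean on these libraries where they do the work, as an engineer would, in place of code of your own. Each camera call takes 0.05 s, during which the arm holds its last target. There are 200 camera calls.

## Working session

There is one attempt and no reset: what is moved stays moved. The work goes in short steps, Python scripts to look and compute and a tool call to move; the robot and the scene stay as the last step left them, time stands still between calls to the robot, and variables do not carry over. Pictures are saved under pics/ and viewed, at most 10 in all, crops included, and the job is handed in when it is done.

Besides the shell and the picture viewer there is one more tool, called after "Call:" as name(argument=value, ...), one argument or row to a line, values as JSON. arm_command: Moves the arm, as the interface text tells. Its arguments: {"type":"object","properties":{"plan":{"type":"array"},"squeeze":{"type":"number"}},"required":["plan"]}

```bash
mkdir -p pics; cat > h.py <<'E'
from bench import robot
import numpy as np, cv2
def pts(f):
    v,u=np.mgrid[:480,:640]; d=f["depth"]
    c=np.stack([(u-f["cx"])/f["fx"]*d,(v-f["cy"])/f["fy"]*d,d],-1)
    P=(c-np.array(f["t"]))@np.array(f["R"]); P[d==0]=np.nan
    return P
E
python3 - <<'E'
from h import *
for n in("top","scene"):
    f=robot.grab_frame(n); cv2.imwrite(f"pics/{n}0.png",f["image"][:,:,::-1]); P=pts(f)
    np.savez(f"{n}0.npz",P=P,im=f["image"])
    print(n,np.round(-np.array(f["R"]).T@np.array(f["t"]),3))
    for o in("stirrer","timer","meter","stir_key_top","time_key_top","log_key_top"):
        for r in robot.look_for(f,o)[:3]:
            l,t,R,b=map(int,r["extent"]); u,v=(l+R)//2,(t+b)//2
            print(o,round(r["p"],2),(l,t,R,b),np.round(P[min(v,479),min(u,639)],3))
print(robot.state())
E
```

```text
top [ 0.371 -0.05   1.468]
stirrer 0.78 (384, 307, 448, 388) [ 0.234 -0.344  0.065]
stirrer 0.73 (214, 281, 266, 353) [0.318 0.134 0.056]
stirrer 0.67 (370, 202, 437, 285) [ 0.518 -0.316  0.062]
timer 0.67 (187, 205, 212, 236) [0.589 0.252 0.045]
timer 0.17 (192, 220, 201, 228) [0.577 0.26  0.048]
meter 0.74 (390, 216, 416, 243) [ 0.556 -0.315  0.074]
meter 0.64 (249, 192, 320, 261) [0.571 0.014 0.038]
stir_key_top 0.47 (224, 338, 236, 353) [0.245 0.158 0.074]
stir_key_top 0.17 (249, 193, 321, 260) [0.571 0.011 0.041]
time_key_top 0.75 (248, 195, 321, 260) [0.568 0.014 0.04 ]
log_key_top 0.49 (257, 230, 276, 240) [0.544 0.063 0.057]
scene [0.828 0.286 0.854]
stirrer 0.87 (397, 194, 512, 298) [0.349 0.146 0.063]
stirrer 0.8 (192, 118, 297, 216) [ 0.54  -0.279  0.083]
stirrer 0.69 (276, 60, 370, 138) [ 0.265 -0.326  0.066]
timer 0.8 (379, 353, 440, 409) [0.599 0.259 0.029]
timer 0.38 (231, 340, 274, 383) [0.784 0.056 0.075]
meter 0.73 (175, 109, 231, 143) [ 0.512 -0.494  0.021]
meter 0.7 (271, 226, 382, 338) [0.587 0.03  0.06 ]
stir_key_top 0.64 (345, 69, 358, 82) [ 0.163 -0.334  0.072
[... 411 characters left out ...]
      -1.87502526e-03,  8.23110795e+01]), 'qvel': array([-0.0576215 , -0.10373036, -0.03143817,  0.00730264,  0.02323981,
        0.09062664]), 'tau': array([-2.84344878e-04, -4.43195343e+01,  2.62713057e+01,  7.65448167e-04,
       -3.51887411e-04,  4.24239673e-06]), 'eef_pos': array([0.14711977, 0.52998807, 0.25329385]), 'tool_rot': array([[-9.63564408e-01,  2.67476412e-01,  3.60570658e-05],
       [ 2.67476412e-01,  9.63564408e-01,  1.05382284e-06],
       [-3.44614325e-05,  1.06598408e-05, -9.99999999e-01]]), 'contact_force': array([-0.16667543, -0.09685506,  0.28614783]), 'ft_torque': array([ 0.03631279,  0.00862887, -0.00092696]), 'gripper_force': 0.0, 'finger_gap': 1.0025579311224178}
```

View pics/top0.png

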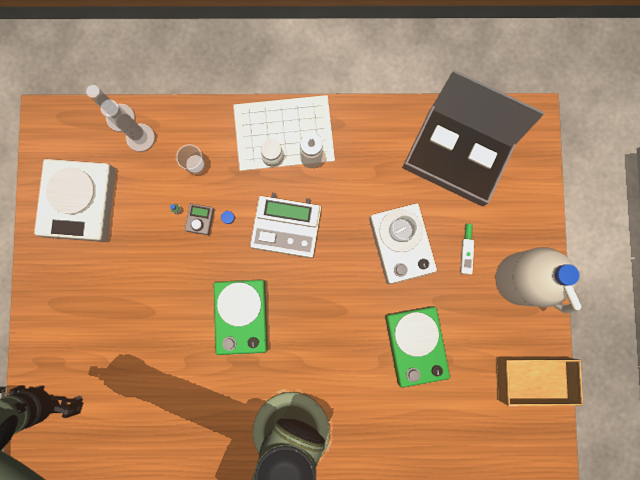

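View pics/scene0.png

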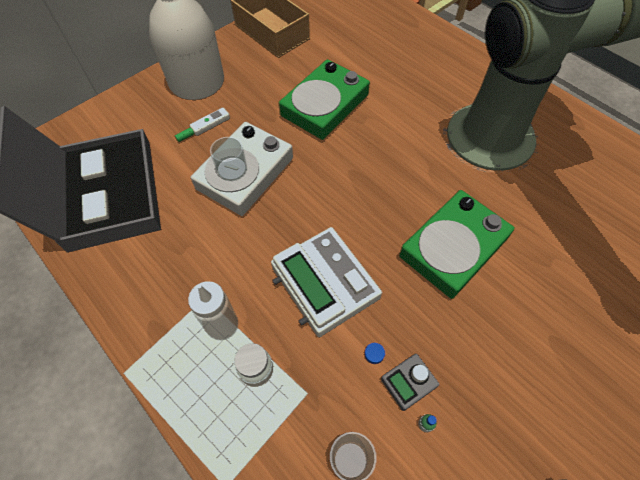

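The white stirrer (top view ~(403,243), key (400,269)) carries the beaker. The timer key is at (196,225) and the wide meter key at (267,237). The green boxes are look-alikes. Next I refine the three key centres from depth.

```bash
python3 - <<'E'
from h import *
K={"stir":((.454,-.301),.075),"time":((.582,.26),.047),"log":((.544,.062),.057)}
tcp=np.array([.147,.530,.253]); R=np.array(robot.state()["tool_rot"])
for n in("top","scene"):
    P=np.load(n+"0.npz")["P"]
    for k,(c,z) in K.items():
        d=np.hypot(P[...,0]-c[0],P[...,1]-c[1]); m=(d<.04)&(abs(P[...,2]-z)<.006)
        q=P[m]; print(n,k,m.sum(),np.round(np.median(q,0),4),"mid",np.round((np.percentile(q,2,0)+np.percentile(q,98,0))/2,4))
E
```

```text
top stir 78 [ 0.4457 -0.3068  0.0744] mid [ 0.4445 -0.307   0.0743]
top time 68 [0.5777 0.2599 0.0451] mid [0.5789 0.2597 0.0463]
top log 138 [0.5409 0.0607 0.0552] mid [0.5408 0.0597 0.0561]
scene stir 108 [ 0.4481 -0.3043  0.0745] mid [ 0.4478 -0.3051  0.0738]
scene time 206 [0.5796 0.2625 0.0462] mid [0.5793 0.262  0.0463]
scene log 301 [0.5419 0.0631 0.0564] mid [0.5415 0.063  0.0554]
```

Call:
arm_command(
  plan=[
    {"jaw": 1,"linear": [0,0,0],"twist": [0,0,0]},
    {"jaw": 1,"linear": [0,0,0],"twist": [0,0,0]},
  ],
  squeeze=40,
)

```text
clock: 0.87
eef_pos: [0.1471, 0.53, 0.2533]
tool_rot: [[-0.964, 0.267, 0.0], [0.267, 0.964, -0.0], [-0.0, -0.0, -1.0]]
contact_force: [0.1, -0.7, 0.5]
finger_gap: 0.745
gripper_force: 0.0
```

Call:
arm_command(
  plan=[
    {"jaw": 1,"linear": [-2,-2.8,0],"twist": [0,0,0]},
    {"jaw": 1,"linear": [-4.2,-6,0],"twist": [0,0,0]},
    {"jaw": 1,"linear": [-6.3,-9,0],"twist": [0,0,0]},
    {"jaw": 1,"linear": [-8.5,-12,0],"twist": [0,0,0]},
    {"jaw": 1,"linear": [-10.6,-15,0],"twist": [0,0,0]},
    {"jaw": 1,"linear": [-12.7,-18,0],"twist": [0,0,0]},
    {"jaw": 1,"linear": [-14.8,-21,0],"twist": [0,0,0]},
    {"jaw": 1,"linear": [-17,-24,0],"twist": [0,0,0]},
    {"jaw": 1,"linear": [-19,-27,0],"twist": [0,0,0]},
    {"jaw": 1,"linear": [-21.2,-30,0],"twist": [0,0,0]},
    {"jaw": 1,"linear": [-23.3,-33,0],"twist": [0,0,0]},
    {"jaw": 1,"linear": [-25,-36,0],"twist": [0,0,0]},
  ],
)

```text
clock: 1.87
eef_pos: [0.2925, 0.1146, 0.2537]
tool_rot: [[-0.964, 0.267, 0.002], [0.267, 0.964, 0.0], [-0.002, 0.001, -1.0]]
contact_force: [1.5, -0.8, 0.3]
finger_gap: -0.001
gripper_force: 0.0
```

Call:
arm_command(
  plan=[
    {"jaw": 1,"linear": [-2,-2.8,0],"twist": [0,0,0]},
    {"jaw": 1,"linear": [-4.2,-6,0],"twist": [0,0,0]},
    {"jaw": 1,"linear": [-6.3,-9,0],"twist": [0,0,0]},
    {"jaw": 1,"linear": [-8.5,-12,0],"twist": [0,0,0]},
    {"jaw": 1,"linear": [-10.6,-15,0],"twist": [0,0,0]},
    {"jaw": 1,"linear": [-12.7,-18,0],"twist": [0,0,0]},
    {"jaw": 1,"linear": [-14.8,-21,0],"twist": [0,0,0]},
    {"jaw": 1,"linear": [-17,-24,0],"twist": [0,0,0]},
    {"jaw": 1,"linear": [-19,-27,0],"twist": [0,0,0]},
    {"jaw": 1,"linear": [-21.2,-30,0],"twist": [0,0,0]},
    {"jaw": 1,"linear": [-23.3,-33,0],"twist": [0,0,0]},
    {"jaw": 1,"linear": [-25,-36,0],"twist": [0,0,0]},
  ],
)

```text
clock: 2.87
eef_pos: [0.437, -0.2997, 0.2532]
tool_rot: [[-0.963, 0.268, 0.001], [0.268, 0.963, -0.0], [-0.001, -0.0, -1.0]]
contact_force: [0.6, -0.1, 0.9]
finger_gap: 0.0
gripper_force: 0.0
```

Call:
arm_command(
  plan=[
    {"jaw": 1,"linear": [-1.2,-0.5,0],"twist": [0,0,0]},
    {"jaw": 1,"linear": [-1.2,-0.5,2],"twist": [0,0,0]},
    {"jaw": 1,"linear": [-1.2,-0.5,5],"twist": [0,0,0]},
    {"jaw": 1,"linear": [-1.2,-0.5,8],"twist": [0,0,0]},
    {"jaw": 1,"linear": [-1.2,-0.5,11],"twist": [0,0,0]},
    {"jaw": 1,"linear": [-1.2,-0.5,13],"twist": [0,0,0]},
    {"jaw": 1,"linear": [-1.2,-0.5,13.5],"twist": [0,0,0]},
    {"jaw": 1,"linear": [-1.2,-0.5,13.5],"twist": [0,0,0]},
    {"jaw": 1,"linear": [-1.2,-0.5,13.5],"twist": [0,0,0]},
  ],
)

```text
clock: 3.62
eef_pos: [0.447, -0.3059, 0.1191]
tool_rot: [[-0.964, 0.267, 0.001], [0.267, 0.964, -0.001], [-0.001, -0.0, -1.0]]
contact_force: [-0.0, 0.4, 1.0]
finger_gap: -0.0
gripper_force: 0.0
```

```bash
python3 - <<'E'
from h import *
f=robot.grab_frame("scene"); cv2.imwrite("pics/s1.png",cv2.resize(f["image"][70:250,150:390,::-1],None,fx=3,fy=3))
E
```

```text
(no output)
```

View pics/s1.png

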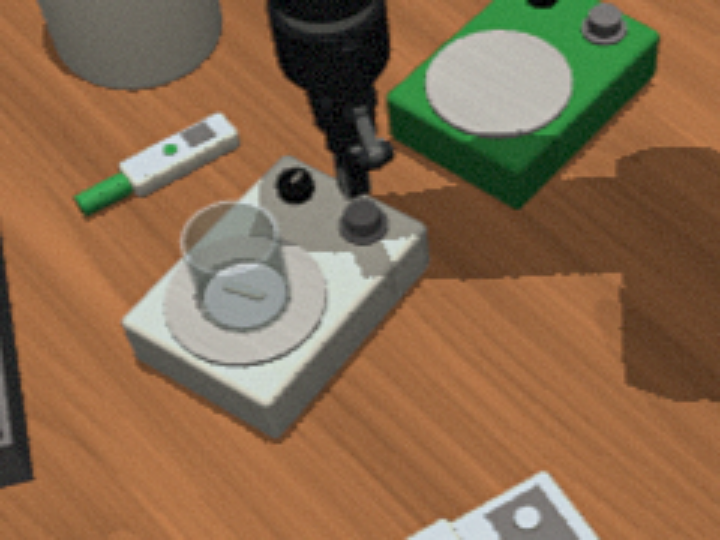

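The fingertips (crop (353,190)) are right above the stirrer key (363,220). I'll press in small steps and watch the force.

Call:
arm_command(
  plan=[
    {"jaw": 1,"linear": [0,0,0.8],"twist": [0,0,0]},
    {"jaw": 1,"linear": [0,0,1.5],"twist": [0,0,0]},
    {"jaw": 1,"linear": [0,0,2.0],"twist": [0,0,0]},
    {"jaw": 1,"linear": [0,0,2.2],"twist": [0,0,0]},
    {"jaw": 1,"linear": [0,0,2.4],"twist": [0,0,0]},
    {"jaw": 1,"linear": [0,0,2.6],"twist": [0,0,0]},
    {"jaw": 1,"linear": [0,0,2.6],"twist": [0,0,0]},
    {"jaw": 1,"linear": [0,0,2.6],"twist": [0,0,0]},
  ],
)

```text
clock: 4.33
eef_pos: [0.4464, -0.3054, 0.0923]
tool_rot: [[-0.964, 0.267, -0.0], [0.267, 0.964, 0.0], [0.0, 0.0, -1.0]]
contact_force: [-1.3, 1.0, 3.0]
finger_gap: 0.003
gripper_force: 1.1
```

Call:
arm_command(
  plan=[
    {"jaw": 1,"linear": [0,0,0.15],"twist": [0,0,0]},
    {"jaw": 1,"linear": [0,0,0.3],"twist": [0,0,0]},
    {"jaw": 1,"linear": [0,0,0.45],"twist": [0,0,0]},
    {"jaw": 1,"linear": [0,0,0.6],"twist": [0,0,0]},
    {"jaw": 1,"linear": [0,0,0.6],"twist": [0,0,0]},
    {"jaw": 1,"linear": [0,0,0.6],"twist": [0,0,0]},
  ],
)

```text
clock: 4.83
eef_pos: [0.4464, -0.3055, 0.0861]
tool_rot: [[-0.964, 0.267, -0.0], [0.267, 0.964, 0.0], [0.0, 0.0, -1.0]]
contact_force: [-1.4, 1.7, 2.3]
finger_gap: -0.001
gripper_force: 1.2
```

Call:
arm_command(
  plan=[
    {"jaw": 1,"linear": [0,0,0.1],"twist": [0,0,0]},
    {"jaw": 1,"linear": [0,0,0.1],"twist": [0,0,0]},
    {"jaw": 1,"linear": [0,0,0.1],"twist": [0,0,0]},
  ],
)

```text
clock: 5.08
eef_pos: [0.4465, -0.3055, 0.0854]
tool_rot: [[-0.964, 0.267, -0.0], [0.267, 0.964, 0.0], [0.0, 0.0, -1.0]]
contact_force: [-1.2, 1.1, 5.1]
finger_gap: -0.0
gripper_force: 2.0
```

Call:
arm_command(
  plan=[
    {"jaw": 1,"linear": [0,0,-1],"twist": [0,0,0]},
    {"jaw": 1,"linear": [0,0,-3.5],"twist": [0,0,0]},
    {"jaw": 1,"linear": [0,0,-7],"twist": [0,0,0]},
    {"jaw": 1,"linear": [0,0,-11],"twist": [0,0,0]},
    {"jaw": 1,"linear": [0,0,-14],"twist": [0,0,0]},
    {"jaw": 1,"linear": [0,2,-15],"twist": [0,0,0]},
    {"jaw": 1,"linear": [0,5,-15],"twist": [0,0,0]},
    {"jaw": 1,"linear": [0.5,9,-15],"twist": [0,0,0]},
    {"jaw": 1,"linear": [0.5,13,-15],"twist": [0,0,0]},
    {"jaw": 1,"linear": [0.5,17,-15],"twist": [0,0,0]},
    {"jaw": 1,"linear": [1,21,-15],"twist": [0,0,0]},
    {"jaw": 1,"linear": [1,25,-15],"twist": [0,0,0]},
  ],
)

```text
clock: 6.08
eef_pos: [0.5037, -0.0602, 0.2361]
tool_rot: [[-0.963, 0.268, 0.001], [0.268, 0.963, -0.0], [-0.001, 0.0, -1.0]]
contact_force: [0.7, -0.9, 0.1]
finger_gap: 0.003
gripper_force: 0.0
```

```bash
python3 - <<'E'
from h import *
K={"stir":((.447,-.3055),.067),"time":((.579,.261),.047),"log":((.5412,.062),.057)}
for n in("top","scene"):
    P=pts(robot.grab_frame(n))
    for k,(c,z) in K.items():
        d=np.hypot(P[...,0]-c[0],P[...,1]-c[1]); q=P[(d<.009)]; print(n,k,len(q),np.round(np.nanmedian(q,0),4))
print(robot.state()["eef_pos"])
E
```

```text
top stir 32 [ 0.4465 -0.3056  0.0639]
top time 31 [0.5777 0.2607 0.0445]
top log 31 [0.5413 0.0633 0.0562]
scene stir 37 [ 0.4461 -0.3061  0.0648]
scene time 88 [0.5787 0.2614 0.0464]
scene log 66 [0.5412 0.0624 0.0568]
[ 0.50481585 -0.05708952  0.23609743]
```

Call:
arm_command(
  plan=[
    {"jaw": 1,"linear": [0,3,0],"twist": [0,0,0]},
    {"jaw": 1,"linear": [0.3,7,0],"twist": [0,0,0]},
    {"jaw": 1,"linear": [0.5,11,0],"twist": [0,0,0]},
    {"jaw": 1,"linear": [0.6,15,0],"twist": [0,0,0]},
    {"jaw": 1,"linear": [0.8,19,0],"twist": [0,0,0]},
    {"jaw": 1,"linear": [1,23,0],"twist": [0,0,0]},
    {"jaw": 1,"linear": [1.2,27,0],"twist": [0,0,0]},
    {"jaw": 1,"linear": [1.4,31,0],"twist": [0,0,0]},
    {"jaw": 1,"linear": [1.4,33.1,0],"twist": [0,0,0]},
    {"jaw": 1,"linear": [1.4,33.1,2],"twist": [0,0,0]},
    {"jaw": 1,"linear": [1.4,33.1,5],"twist": [0,0,0]},
    {"jaw": 1,"linear": [1.4,33.1,8],"twist": [0,0,0]},
  ],
)

```text
clock: 7.18
eef_pos: [0.5804, 0.261, 0.1557]
tool_rot: [[-0.964, 0.267, 0.004], [0.267, 0.964, 0.001], [-0.003, 0.002, -1.0]]
contact_force: [-0.4, 0.3, -0.0]
finger_gap: 0.001
gripper_force: 0.0
```

Call:
arm_command(
  plan=[
    {"jaw": 1,"linear": [0,0,2],"twist": [0,0,0]},
    {"jaw": 1,"linear": [0,0,4],"twist": [0,0,0]},
    {"jaw": 1,"linear": [0,0,5],"twist": [0,0,0]},
    {"jaw": 1,"linear": [0,0,5.3],"twist": [0,0,0]},
    {"jaw": 1,"linear": [0,0,5.3],"twist": [0,0,0]},
    {"jaw": 1,"linear": [0,0,5.3],"twist": [0,0,0]},
    {"jaw": 1,"linear": [0,0,5.3],"twist": [0,0,0]},
  ],
)

```text
clock: 7.77
eef_pos: [0.58, 0.2609, 0.1039]
tool_rot: [[-0.964, 0.268, 0.003], [0.268, 0.964, 0.001], [-0.002, 0.002, -1.0]]
contact_force: [0.2, -0.6, 0.9]
finger_gap: 0.002
gripper_force: 0.0
```

```bash
python3 - <<'E'
from h import *
f=robot.grab_frame("scene"); cv2.imwrite("pics/s2.png",cv2.resize(f["image"][290:440,310:510,::-1],None,fx=4,fy=4))
E
```

```text
(no output)
```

View pics/s2.png

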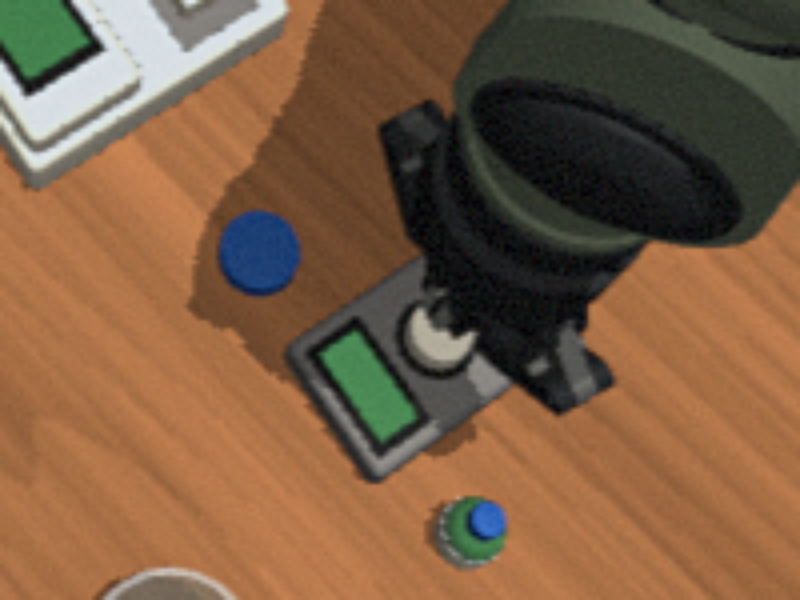

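The tips are above the white timer key (crop (440,335)), clear of the vial (470,530) and the cap (260,250).

Call:
arm_command(
  plan=[
    {"jaw": 1,"linear": [0,0,1.2],"twist": [0,0,0]},
    {"jaw": 1,"linear": [0,0,2.4],"twist": [0,0,0]},
    {"jaw": 1,"linear": [0,0,3.2],"twist": [0,0,0]},
    {"jaw": 1,"linear": [0,0,3.5],"twist": [0,0,0]},
    {"jaw": 1,"linear": [0,0,3.65],"twist": [0,0,0]},
    {"jaw": 1,"linear": [0,0,3.8],"twist": [0,0,0]},
    {"jaw": 1,"linear": [0,0,3.95],"twist": [0,0,0]},
    {"jaw": 1,"linear": [0,0,4.1],"twist": [0,0,0]},
    {"jaw": 1,"linear": [0,0,4.1],"twist": [0,0,0]},
    {"jaw": 1,"linear": [0,0,4.1],"twist": [0,0,0]},
  ],
)

```text
clock: 8.65
eef_pos: [0.5788, 0.2607, 0.0614]
tool_rot: [[-0.964, 0.267, -0.0], [0.267, 0.964, 0.0], [0.0, 0.0, -1.0]]
contact_force: [-2.3, -1.5, 2.2]
finger_gap: -0.002
gripper_force: 1.1
```

Call:
arm_command(
  plan=[
    {"jaw": 1,"linear": [0,0,0.15],"twist": [0,0,0]},
    {"jaw": 1,"linear": [0,0,0.3],"twist": [0,0,0]},
    {"jaw": 1,"linear": [0,0,0.45],"twist": [0,0,0]},
    {"jaw": 1,"linear": [0,0,0.5],"twist": [0,0,0]},
    {"jaw": 1,"linear": [0,0,0.5],"twist": [0,0,0]},
  ],
)

```text
clock: 9.07
eef_pos: [0.5791, 0.2608, 0.0566]
tool_rot: [[-0.964, 0.267, 0.001], [0.267, 0.964, 0.0], [-0.001, 0.0, -1.0]]
contact_force: [-2.9, -0.9, 6.2]
finger_gap: 0.001
gripper_force: 3.0
```

Call:
arm_command(
  plan=[
    {"jaw": 1,"linear": [0,0,-0.8],"twist": [0,0,0]},
    {"jaw": 1,"linear": [0,0,-3],"twist": [0,0,0]},
    {"jaw": 1,"linear": [0,0,-7],"twist": [0,0,0]},
    {"jaw": 1,"linear": [0,0,-10],"twist": [0,0,0]},
    {"jaw": 1,"linear": [0,-2,-11],"twist": [0,0,0]},
    {"jaw": 1,"linear": [-0.5,-6,-11],"twist": [0,0,0]},
    {"jaw": 1,"linear": [-0.9,-10,-11],"twist": [0,0,0]},
    {"jaw": 1,"linear": [-1.2,-14,-11],"twist": [0,0,0]},
    {"jaw": 1,"linear": [-1.6,-18,-11],"twist": [0,0,0]},
    {"jaw": 1,"linear": [-1.6,-20.2,-11],"twist": [0,0,0]},
    {"jaw": 1,"linear": [-1.6,-20.2,-9],"twist": [0,0,0]},
    {"jaw": 1,"linear": [-1.6,-20.2,-6],"twist": [0,0,0]},
  ],
)

```text
clock: 10.07
eef_pos: [0.5432, 0.0599, 0.119]
tool_rot: [[-0.963, 0.271, 0.008], [0.271, 0.963, -0.0], [-0.008, 0.002, -1.0]]
contact_force: [1.5, 0.7, -0.4]
finger_gap: -0.003
gripper_force: 0.0
```

Call:
arm_command(
  plan=[
    {"jaw": 1,"linear": [0,0,0],"twist": [0,0,0]},
    {"jaw": 1,"linear": [0,0,0],"twist": [0,0,0]},
  ],
)

```text
clock: 10.23
eef_pos: [0.539, 0.0617, 0.1155]
tool_rot: [[-0.963, 0.268, -0.003], [0.268, 0.963, 0.0], [0.003, -0.001, -1.0]]
contact_force: [0.5, 0.1, 0.1]
finger_gap: -0.006
gripper_force: 0.0
```

```bash
python3 - <<'E'
from h import *
f=robot.grab_frame("scene"); cv2.imwrite("pics/s3.png",cv2.resize(f["image"][210:430,250:470,::-1],None,fx=2.7,fy=2.7))
P=pts(f); d=np.hypot(P[...,0]-.579,P[...,1]-.261); print(np.round(np.nanmedian(P[d<.009],0),4))
E
```

```text
[0.5788 0.261  0.0363]
```

View pics/s3.png

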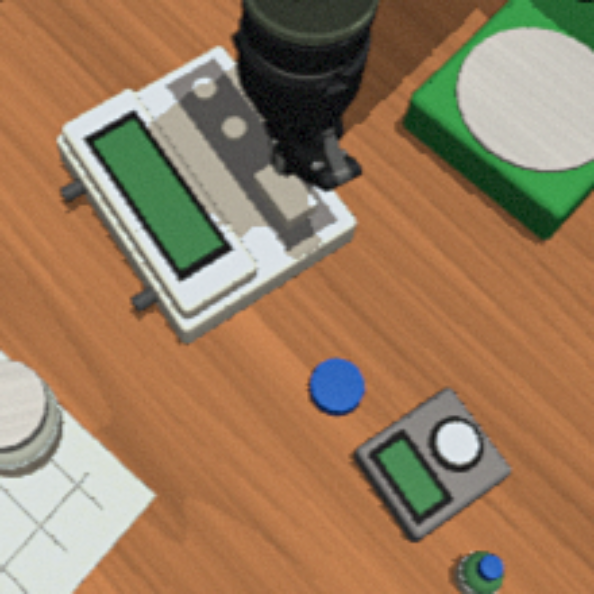

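The timer key is down and the timer hasn't moved. The tips hang over the wide key (crop (282,190)).

Call:
arm_command(
  plan=[
    {"jaw": 1,"linear": [0,0,1.2],"twist": [0,0,0]},
    {"jaw": 1,"linear": [0,0,2.4],"twist": [0,0,0]},
    {"jaw": 1,"linear": [0,0,3.2],"twist": [0,0,0]},
    {"jaw": 1,"linear": [0,0,3.6],"twist": [0,0,0]},
    {"jaw": 1,"linear": [0,0,3.8],"twist": [0,0,0]},
    {"jaw": 1,"linear": [0,0,4],"twist": [0,0,0]},
    {"jaw": 1,"linear": [0,0,4.15],"twist": [0,0,0]},
    {"jaw": 1,"linear": [0,0,4.3],"twist": [0,0,0]},
    {"jaw": 1,"linear": [0,0,4.3],"twist": [0,0,0]},
    {"jaw": 1,"linear": [0,0,4.3],"twist": [0,0,0]},
  ],
)

```text
clock: 11.12
eef_pos: [0.5405, 0.062, 0.0736]
tool_rot: [[-0.964, 0.267, 0.001], [0.267, 0.964, 0.001], [-0.0, 0.001, -1.0]]
contact_force: [-0.5, 2.1, 3.2]
finger_gap: -0.001
gripper_force: 1.4
```

Call:
arm_command(
  plan=[
    {"jaw": 1,"linear": [0,0,0.15],"twist": [0,0,0]},
    {"jaw": 1,"linear": [0,0,0.3],"twist": [0,0,0]},
    {"jaw": 1,"linear": [0,0,0.45],"twist": [0,0,0]},
    {"jaw": 1,"linear": [0,0,0.5],"twist": [0,0,0]},
    {"jaw": 1,"linear": [0,0,0.5],"twist": [0,0,0]},
  ],
)

```text
clock: 11.53
eef_pos: [0.5405, 0.0619, 0.0682]
tool_rot: [[-0.964, 0.267, 0.001], [0.267, 0.964, 0.0], [-0.0, 0.001, -1.0]]
contact_force: [-0.0, 1.6, 2.9]
finger_gap: -0.0
gripper_force: 1.4
```

Call:
arm_command(
  plan=[
    {"jaw": 1,"linear": [0,0,0.1],"twist": [0,0,0]},
    {"jaw": 1,"linear": [0,0,0.15],"twist": [0,0,0]},
    {"jaw": 1,"linear": [0,0,0.15],"twist": [0,0,0]},
  ],
)

```text
clock: 11.78
eef_pos: [0.5405, 0.0618, 0.0669]
tool_rot: [[-0.964, 0.267, 0.001], [0.267, 0.964, 0.0], [-0.001, 0.0, -1.0]]
contact_force: [-0.2, 2.9, 4.7]
finger_gap: -0.001
gripper_force: 2.5
```

Call:
arm_command(
  plan=[
    {"jaw": 1,"linear": [0,0,-0.8],"twist": [0,0,0]},
    {"jaw": 1,"linear": [0,0,-3],"twist": [0,0,0]},
    {"jaw": 1,"linear": [0,0,-7],"twist": [0,0,0]},
    {"jaw": 1,"linear": [0,0,-11],"twist": [0,0,0]},
    {"jaw": 1,"linear": [3,0,-15],"twist": [0,0,0]},
    {"jaw": 1,"linear": [6,0,-17],"twist": [0,0,0]},
    {"jaw": 1,"linear": [9,0,-18],"twist": [0,0,0]},
    {"jaw": 1,"linear": [12,0,-18],"twist": [0,0,0]},
    {"jaw": 1,"linear": [14,0,-18],"twist": [0,0,0]},
    {"jaw": 1,"linear": [14,0,-18],"twist": [0,0,0]},
    {"jaw": 1,"linear": [14,0,-18],"twist": [0,0,0]},
    {"jaw": 1,"linear": [14,0,-18],"twist": [0,0,0]},
  ],
)

```text
clock: 12.78
eef_pos: [0.4059, 0.0988, 0.2471]
tool_rot: [[-0.963, 0.268, 0.001], [0.268, 0.963, -0.001], [-0.001, -0.001, -1.0]]
contact_force: [0.8, 0.4, -0.1]
finger_gap: -0.001
gripper_force: 0.0
```

```bash
python3 - <<'E'
from h import *
f=robot.grab_frame("scene"); cv2.imwrite("pics/s4.png",f["image"][:,:,::-1])
P=pts(f)
for c in((.447,-.3055),(.579,.261),(.541,.062)):
    d=np.hypot(P[...,0]-c[0],P[...,1]-c[1]); print(np.round(np.nanmedian(P[d<.009],0),4))
E
```

```text
[ 0.4478 -0.305   0.0644]
[0.579  0.2611 0.0364]
[0.5406 0.0622 0.0466]
```

View pics/s4.png

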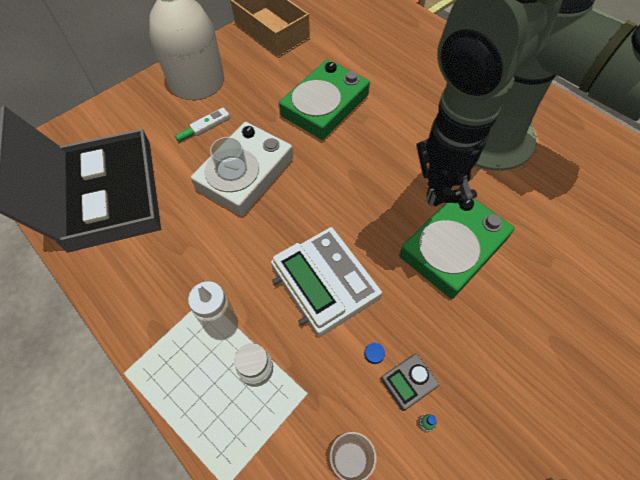

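All three keys, at (271,145), (419,373) and (356,282), are about 10 mm down. The other things stand where they were, and the arm is clear.

```bash
python3 -c "
from bench import robot
print(robot.finish_job())"
```

```text
the job is handed in; nothing more can be done
None
```

I pressed the stirrer, timer and pH-meter keys fully down (about 10 mm each) in that order, saw nothing else moved in the last picture, and handed the job in at about 13 s; no verdict came back.

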